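Seat the tag in the eyelet press and press its lever

TASK

Two lever presses stand on the table, and one of them has a wooden tag lying part-way into its guide. With the fingertips push that tag along the guide until it is fully home against the end stop, then press the ball lever of the same press gently down until the plunger squeezes the eyelet in the tag, and let the lever come all the way back up. Do not lift the tag, and leave the other press and everything else on the table alone.

Things in the scene. Friction and masses are not known exactly. Their poses are not given: they have to be found in the camera images.
- board: fixed wooden bench board, 320 (x) x 665 (y) x 45 mm, on which both presses are screwed down and most loose things lie; its top is 45 mm above the table; origin at the centre of its underside
- press_a: blue cast eyelet press, 163 mm high, fixed; has the tag; left or right. Origin on the board top. -x: side where the ball lever sticks out; +y: side where the tag goes in. Aluminium tag rest x -29 to 45, y -21 to 72, top z 17.5 mm; guides 4.2 mm high along y, inner faces x -20 and 36.5; end stop face y -10.5. Frame at y -34 to -8, x 0 to 84, to z 100; lever arm along y 4.5, pivot x 38, z 112 mm
- press_a_anvil (a point): centre of the anvil, in the upper face of the tag rest, straight below the plunger (8.3 mm across, its foot 35 mm above the rest when up); at x 8.3, y 4.5, z 17.5 mm in the press's frame. The eyelet must come over this point; when the tag is home its tail edge is 75 mm from here along the press's +y
- press_a_ball (a point): centre of the ball (about 25 mm) on the end of that press's hand lever; lever up: x -73.5, y 4.5, z 150.5 mm in the press's frame, top of the ball 163 mm above the board. It goes almost straight down (x -73.5, then -80, then -75 mm); its centre is 79 mm above the board when the plunger meets the tag. The lever springs back up when let go
- press_a_lever (a joint): angle of that hand lever, rad: 0 up, grows as the ball goes down; the plunger, geared to it (49 mm per rad), meets a tag that is home at about 0.61; without a tag it stops at 0.73. Pressing the ball straight down takes about 5 N at first and 11 N just before the plunger meets the tag (some 3 N less at standstill); then it is rigid: 15 to 25 N squeezes the eyelet
- press_a_plunger: plunger of that press with the setting punch at its foot; its frame is the press's, moved down with the plunger
- tag: loose wooden tag, luggage-label shape, 54 (x) x 90 (y) x 5 mm, 30 to 55 g; origin mid-underside, z up; clipped end with the eyelet to -y, square tail to +y. Lies flat on the rest between the guides, axes along the press's, 20 to 30 mm short of the stop. Its tail sticks out 28 to 38 mm past the rest (8 mm when home) so fingertips reach its edge; pressing down on it would tip it. Slides easily
- tag_eyelet (a point): centre of the brass eyelet on the tag's upper face (11 mm across, 0.7 mm high), 15 mm from the clipped end on the tag's centre line
- tag_tail (a point): middle of the tag's square tail edge, half-way up its thickness (20 mm above the board): push here, towards the tag's -y
- press_b: the other press, the same in every respect, with an empty tag rest; leave it alone. Origin and axes as for press_a
- press_b_lever (a joint): angle of the other press's hand lever, rad: 0 up; must stay up
- spare_tag: loose finished tag like the other one, 54 x 90 x 5 mm, lying flat on the board; bystander; origin in the middle of its underside
- tin_gold: loose round yellow tin, 64 mm across, 34 mm high; bystander; origin at the centre of its underside
- roll_kraft: loose roll of brown tape lying flat, 60 mm across, 24 mm high; bystander; origin at the centre of its underside
- bone_folder: loose cream bone folder, 21 x 144 x 8 mm, lying flat on the table in front of the board; bystander; origin at the centre of its underside
- ribbon_spool: loose spool of ribbon lying flat on the board, 53 mm across, 22 mm high; bystander; origin at the centre of its underside
- glue_runner: loose teal glue-tape runner, 60 x 107 x 21 mm, on the right; bystander; origin at the centre of its underside
- eraser: loose white eraser, 20 x 45 x 12 mm, lying flat; bystander; origin at the centre of its underside

How it is judged:
By the outcome, as a careful person would: the job done as asked, in the order asked, and still so for the second after the job is handed in, with the robot touching nothing.
It also fails if it takes over 51 s, if anything falls off the work surface, if the arm or the gripper's body presses on something with over 40 N, if the wrist force passes 120 N, or if a joint passes its speed limit or range.

ROBOT

A 6-joint arm with a two-finger parallel gripper is mounted at the origin on a cart in front of the work surface, level with it; the furniture and walls round the work are solid. World frame = base frame: x ahead of the robot, y to its left, z up, the work surface at z = 0. Lengths are in m, angles in rad, forces in N, time in s.
With the tool pointing down it reaches from about 0.3 to 0.875 m from the base axis. Payload 6.4 kg.
Tool frame: the origin (TCP) lies midway between the tips of the shut fingers; the grasp point (between the pads) lies 19 mm behind it; z points along the fingers, y is the line along which they close (so a half turn about z gives the same grasp; the last joint's range is limited). The gripper opens to 85 mm and grips with 20 to 120 N. Pads are 22 mm wide; open, the fingers measure 114 mm over their backs; the gripper's body (76 mm by 85 mm) begins 54 mm behind the grasp point. The pads swing forward as they close: fully open they stand 13 mm farther back than shut.
Start: joints at [-1.419, 0.181, 1.607, -0, 1.354, -0.206], TCP at [0.201, -0.539, 0.231] pointing down, gripper open.
Joint ranges: [-2.99, 2.99], [-0.89, 2.07], [0.3, 2.58], [-1.14, 4.28], [0, 2.63], [-3.12, 3.12]. Speed limits (rad/s): [2.57, 2.57, 3.01, 3.14, 3.14, 3.14].

INTERFACE

Orientations are given as a unit quaternion [w, x, y, z].
In Python, from bench import ctrl gives the robot as it stands.
- The arm moves only by the tool drive_tool, never from a script. Its argument "plan" is a list that holds one entry, the list of rows, each a list of 4 numbers: the shift along the tool's x, y, z scaled (see below), then the turn about the tool's z scaled (see below). In form: [[[x, y, z, roll], ...]]. A call has 1 to 12 rows; each row is the pose to reach, as a shift and turn from the pose commanded when the call began, along the tool's axes at that moment, turning the shorter way round; what a row does not reach only later rows make up. The controller multiplies each number of a shift by 400 mm and each number of a turn by 180 degrees. A row lasts 1/12 s, in which the tool goes at most 41.7 mm and 7.16 degrees, less where a joint would pass 70% of its speed; a pose out of reach is approached as far as the arm can. A call with a number of a shift or a turn outside -1 to 1 is refused whole. A call with a gripper value outside its range is refused whole. "jaw" is the closure, from 0 (fully open) to 1 (shut), set as the call begins (left out, the last holds). The fingers move at their own pace and stop on an object; the grip force is fixed at half the most. Time passes only in rows, so rows that repeat a pose let the fingers close. It gives the time, the measured TCP pose, the force, the opening and the grip force at its end, in the units of the state.
- ctrl.get_obs(): the state, without advancing time (a new reading comes with each control period).
- ctrl.camera(name): name is "side" or "top"; returns (picture, depth): 480x640x3 uint8, red, green, blue; 480x640 float32, m along the optical axis (not along the pixel's ray), 0 where there is no reading.
- ctrl.camera_info(name): a dict with "camera_matrix" (3x3 intrinsics, pixels), "R" (3x3) and "t" (3): a world point X has camera coordinates R X + t. Camera axes: x right, y down, z forward; pixel columns grow to the right and rows downward; lengths in m; the calibration is good to about 2 mm. A picture is of the moment at which its call begins. camera_info takes no time and is no camera call.
- ctrl.hand_in(): hands the job in; it is judged then, once.
The state is a dict: "time_s": time; "q": joint angles; "dq": joint speeds; "joint_efforts": joint torques, N m; "eef_pos": TCP position; "eef_rot": TCP orientation; "wrist_force": force on the tool from outside, world axes, zero at the start; "torque": the same for the moment, N m; "opening": opening from 0.0 (shut) to 1.0 (fully open); "grasp_force": force on a finger pad.
Only numpy, scipy, OpenCV 4.12 (cv2) and the standard library are available. Lean on these libraries where they do the work, as an engineer would, in place of code of your own. Each camera call takes 0.05 s, during which the arm holds its last target. There are 200 camera calls.

## Working session

There is one attempt and no reset: what is moved stays moved. The work goes in short steps, Python scripts to look and compute and a tool call to move; the robot and the scene stay as the last step left them, time stands still between calls to the robot, and variables do not carry over. Pictures are saved under pics/ and viewed, at most 13 in all, crops included, and the job is handed in when it is done.

Besides the shell and the picture viewer there is one more tool, called after "Emit:" as a command line: name --argument value ..., lists and objects as JSON in quotes. drive_tool: Moves the arm, as the interface text tells. Its arguments: {"type":"object","properties":{"plan":{"type":"array"},"jaw":{"type":"number"}},"required":["plan"]}

```bash
mkdir -p pics; python3 - <<'E'
from bench import ctrl
import cv2,numpy as np
for n in("top","side"):
    p,d=ctrl.camera(n); cv2.imwrite(f"pics/{n}0.png",p[:,:,::-1]); np.savez(f"{n}0.npz",p=p,d=d)
    i=ctrl.camera_info(n); print(n,np.round(i["camera_matrix"],1).tolist(),np.round(i["R"],3).tolist(),np.round(i["t"],3), np.round(-i["R"].T@i["t"],3))
o=ctrl.get_obs();print({k:np.round(v,3).tolist() for k,v in o.items()})
E
```

```text
top [[559.7, 0.0, 318.3], [0.0, 559.7, 235.1], [0.0, 0.0, 1.0]] [[-0.012, -1.0, 0.008], [-0.989, 0.011, -0.145], [0.145, -0.01, -0.989]] [0.018 0.551 1.037] [0.395 0.022 1.106]
side [[510.6, 0.0, 311.9], [0.0, 510.6, 240.6], [0.0, 0.0, 1.0]] [[0.951, -0.31, 0.011], [-0.199, -0.636, -0.745], [0.239, 0.706, -0.666]] [-0.527  0.222  0.897] [ 0.331 -0.656  0.769]
{'time_s': 0.1, 'q': [-1.419, 0.181, 1.608, 0.0, 1.354, -0.206], 'dq': [0.001, -0.003, -0.003, 0.0, 0.001, -0.001], 'joint_efforts': [0.0, -44.588, -35.224, -0.0, 0.004, -0.0], 'eef_pos': [0.201, -0.538, 0.23], 'eef_rot': [-0.001, 0.984, 0.178, 0.0], 'wrist_force': [0.016, 0.399, -0.549], 'torque': [-0.007, 0.013, -0.029], 'grasp_force': 0.0, 'opening': 0.998}
```

View pics/top0.png

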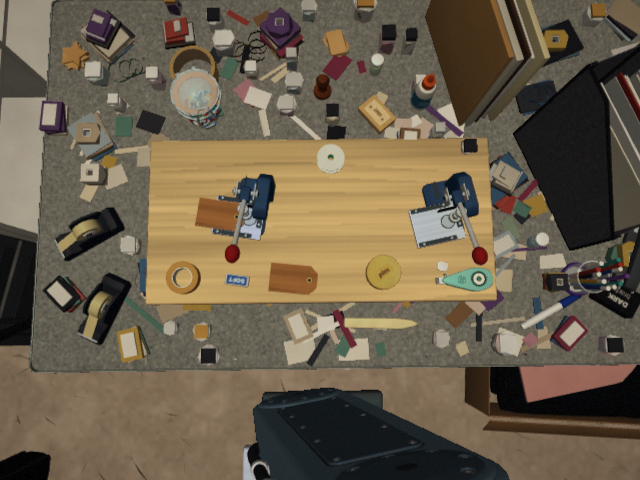

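View pics/side0.png

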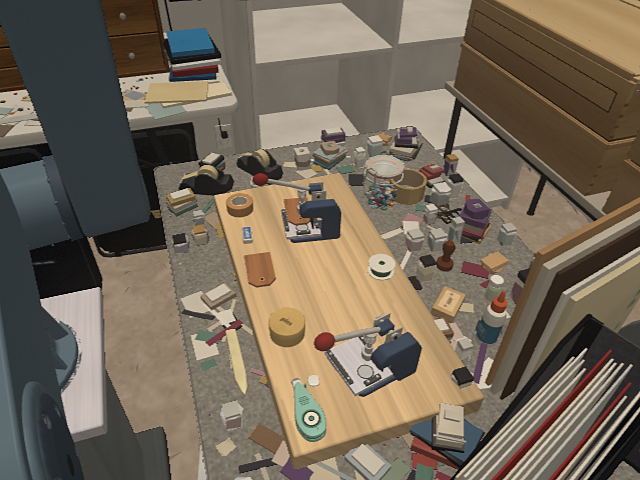

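The top view shows the tagged press on the left (+y): tag at about (217,213), red ball at (232,254). The other press's ball is at (480,256), the spare tag at (293,278) and the kraft roll at (182,277). The side view agrees, with the ball at (260,180) and the tag at (298,210).

```bash
cat > h.py <<'E'
import cv2,numpy as np
from bench import ctrl
def ray(n,u,v):
    i=ctrl.camera_info(n);R,t,K=i["R"],i["t"],i["camera_matrix"]
    return -R.T@t, R.T@np.linalg.inv(K)@np.array([u,v,1.])
def onz(n,u,v,z):
    c,d=ray(n,u,v); return c+d*(z-c[2])/d[2]
def two(a,b):
    (c1,d1),(c2,d2)=a,b
    s=np.linalg.lstsq(np.c_[d1,-d2],c2-c1,rcond=None)[0]
    p,q=c1+s[0]*d1,c2+s[1]*d2; return (p+q)/2,np.linalg.norm(p-q)
def blob(m,box):
    x0,y0,x1,y1=box; z=np.zeros(m.shape,np.uint8); z[y0:y1,x0:x1]=m[y0:y1,x0:x1]*255
    c=max(cv2.findContours(z,cv2.RETR_EXTERNAL,cv2.CHAIN_APPROX_NONE)[0],key=cv2.contourArea)
    return c
def red(p):
    h=cv2.cvtColor(p,cv2.COLOR_RGB2HSV).astype(int)
    return ((h[...,0]<6)|(h[...,0]>172))&(h[...,1]>150)&(h[...,2]>60)
E
python3 - <<'E'
from h import *
P={n:np.load(n+"0.npz") for n in("top","side")}
r=[]
for n,b in(("top",(215,235,250,270)),("side",(245,168,275,192))):
    c=blob(red(P[n]["p"]),b); (x,y),R=cv2.minEnclosingCircle(c); print(n,x,y,R); r.append(ray(n,x,y))
print("ball",two(*r))
p=P["top"]["p"]; h=cv2.cvtColor(p,cv2.COLOR_RGB2HSV).astype(int)
print("tag hsv",h[213,205:222:8].tolist(),"board",h[180,180],"ztag",)
m=(h[...,0]<14)&(h[...,1]>120)&(h[...,2]>60)&(h[...,2]<170)
c=blob(m,(185,190,250,240)); print(cv2.contourArea(c)); e=cv2.approxPolyDP(c,2,True)[:,0]
for u,v in e: print(u,v,np.round(onz("top",u,v,.0675),4))
print("board z",np.round([onz("top",u,v,.045) for u,v in((149,140),(148,302),(489,138),(496,300))],3).tolist())
a=cv2.resize(p[170:310,150:300],None,fx=4,fy=4,interpolation=cv2.INTER_CUBIC)
s=cv2.resize(P["side"]["p"][160:280,210:360],None,fx=4,fy=4,interpolation=cv2.INTER_CUBIC)
cv2.imwrite("pics/c1.png",a[:,:,::-1]);cv2.imwrite("pics/c2.png",s[:,:,::-1])
E
```

```text
top 231.2105255126953 253.07894897460938 8.547063827514648
side 260.0 178.5 7.159010887145996
ball (array([0.49862733, 0.15636064, 0.19429251]), np.float64(0.004107091986009181))
tag hsv [[13, 176, 142], [14, 175, 141], [14, 175, 137]] board [ 19 121 177] ztag
119.0
221 200 [0.6165 0.1951 0.0675]
215 203 [0.6108 0.2063 0.0675]
213 200 [0.6166 0.2102 0.0675]
203 201 [0.6149 0.229  0.0675]
201 198 [0.6207 0.2329 0.0675]
200 206 [0.6054 0.2345 0.0675]
203 209 [0.5995 0.2287 0.0675]
198 208 [0.6016 0.2382 0.0675]
197 217 [0.5843 0.2397 0.0675]
204 212 [0.5938 0.2267 0.0675]
206 214 [0.5899 0.2229 0.0675]
207 211 [0.5956 0.2211 0.0675]
202 212 [0.5938 0.2305 0.0675]
205 207 [0.6033 0.225  0.0675]
214 208 [0.6012 0.208  0.0675]
211 204 [0.609  0.2138 0.0675]
215 203 [0.6108 0.2063 0.0675]
216 207 [0.6031 0.2043 0.0675]
219 207 [0.6031 0.1987 0.0675]
board z [[0.743, 0.341, 0.045], [0.427, 0.333, 0.045], [0.74, -0.327, 0.045], [0.423, -0.322, 0.045]]
```

View pics/c1.png

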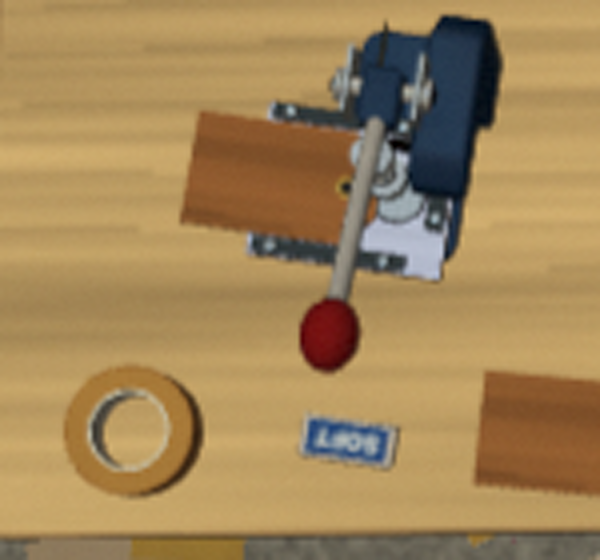

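View pics/c2.png

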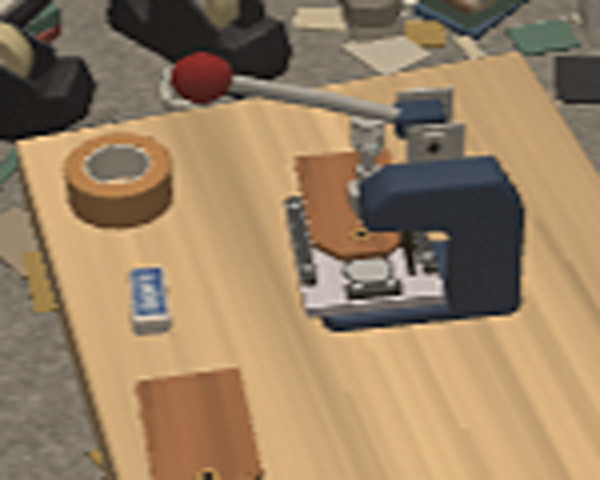

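The crops show the tag's tail corners at c1 (200,112) and (181,222), which is full-image (200,198) and (195.3,225.5). The eyelet is at c1 (344,186) and the anvil at c1 ~(400,205).

```bash
python3 - <<'E'
from h import *
f=lambda u,v,z=.0675:onz("top",150+(u-1.5)/4,170+(v-1.5)/4,z)
a,b=f(200,112),f(181,222);a2,b2=f(352,132),f(340,243)
print(a,b,a2,b2,"width",np.linalg.norm(a-b))
for d in(a-a2,b-b2): print("axis yaw",np.degrees(np.arctan2(-d[0],d[1])))
e=a-b; print("edge yaw",np.degrees(np.arctan2(e[1],e[0])))
ey=f(344,186);an=f(400,205,.0625); print("eyelet",ey,"anvil",an)
es=onz("side",210+(360-1.5)/4,160+(233-1.5)/4,.068); print("eyelet side",es)
tc=[onz("side",210+(u-1.5)/4,160+(v-1.5)/4,.0675) for u,v in((297,157),(358,152))];print("side tail",tc)
ball=np.array([.4986,.1564])
for yaw in(-6,-7,-8,-9,-10,-11):
    t=np.radians(yaw);R=np.array([[np.cos(t),-np.sin(t)],[np.sin(t),np.cos(t)]])
    o=ball-R@[-.0735,.0045]; print(yaw,"anvil from ball",o+R@[.0083,.0045],"tail home",o+R@[.0083,.0795],"tail now in press",R.T@((a+b)[:2]/2-o), "eyelet", R.T@(ey[:2]-o))
E
```

```text
[0.62149117 0.23547148 0.0675    ] [0.56889825 0.24339821 0.0675    ] [0.61109181 0.16364263 0.0675    ] [0.55810425 0.16880385 0.0675    ] width 0.05318692437983925
axis yaw -8.238027806334854
axis yaw -8.233693711952721
edge yaw -8.571027625657477
eyelet [0.58522792 0.16717907 0.0675    ] anvil [0.57674045 0.14137851 0.0625    ]
eyelet side [0.57953395 0.1653228  0.068     ]
side tail [array([0.565571  , 0.24153861, 0.0675    ]), array([0.59995886, 0.23579162, 0.0675    ])]
-6 anvil from ball [0.57995189 0.14784957] tail home [0.58779153 0.22243871] tail now in press [0.01388605 0.09717687] eyelet [0.01152664 0.0242751 ]
-7 anvil from ball [0.57979028 0.14643109] tail home [0.58893048 0.22087205] tail now in press [0.0122553  0.09868785] eyelet [0.01116857 0.02575601]
-8 anvil from ball [0.57960393 0.14501564] tail home [0.59004191 0.21928575] tail now in press [0.01059844 0.10017014] eyelet [0.0107847  0.02723044]
-9 anvil from ball [0.57939291 0.14360366] tail home [0.59112549 0.21768029] tail now in press [0.00891596 0.10162329] eyelet [0.01037517 0.02869795]
-10 anvil from ball [0.57915727 0.14219558] tail home [0.59218089 0.21605616] tail now in press [0.00720837 0.10304685] eyelet [0.00994008 0.03015809]
-11 anvil from ball [0.5788971  0.14079182] tail home [0.59320778 0.21441386] tail now in press [0.0054762 0.1044404] eyelet [0.00947958 0.03161041]
```

Emit:
drive_tool --plan '[[[0.1,-0.1,-0.175,0.04],[0.82,-0.775,-0.175,0.161],[0.82,-0.775,-0.175,0.161],[0.82,-0.775,-0.175,0.161],[0.82,-0.775,-0.175,0.161],[0.82,-0.775,-0.175,0.161],[0.82,-0.775,-0.175,0.161],[0.82,-0.775,-0.175,0.161],[0.82,-0.775,-0.175,0.161],[0.82,-0.775,-0.175,0.161],[0.82,-0.775,-0.175,0.161],[0.82,-0.775,-0.175,0.161]]]' --jaw 1

```text
time_s: 1.1
eef_pos: [0.4015, -0.1286, 0.3018]
eef_rot: [-0.001, 0.997, -0.072, 0.001]
wrist_force: [-0.0, -1.2, 0.7]
opening: 0.002
grasp_force: 0.0
```

```bash
cat >> h.py <<'E'
from scipy.spatial.transform import Rotation as Ro
def plan(target,yaw_y=None):
    o=ctrl.get_obs(); w,x,y,z=o["eef_rot"]; R=Ro.from_quat([x,y,z,w]).as_matrix()
    d=R.T@(np.array(target)-o["eef_pos"]); print("t",o["time_s"],"pos",np.round(o["eef_pos"],4),"F",np.round(o["wrist_force"],1),"open",round(float(o["opening"]),2))
    print("y axis deg",np.degrees(np.arctan2(R[1,1],R[0,1])),"shift",np.round(d/.4,4))
E
python3 -c "
from h import *
plan([.6004,.274,.25]);plan([.6004,.274,.056])"
```

```text
t 1.1 pos [ 0.4015 -0.1286  0.3018] F [-0.  -1.2  0.7] open 0.0
y axis deg -98.21349836430757 shift [ 0.3482 -1.067   0.1319]
t 1.1 pos [ 0.4015 -0.1286  0.3018] F [-0.  -1.2  0.7] open 0.0
y axis deg -98.21349836430757 shift [ 0.3475 -1.0661  0.6169]
```

Emit:
drive_tool --plan '[[[0.348,-1,0,0],[0.348,-1,0,0],[0.348,-1,0,0],[0.348,-1,0,0],[0.348,-1,0,0],[0.348,-1,0,0],[0.348,-1,0,0],[0.348,-1,0,0],[0.348,-1,0,0],[0.348,-1,0,0],[0.348,-1,0,0],[0.348,-1,0,0]]]'

```text
time_s: 2.1
eef_pos: [0.5966, 0.2442, 0.2995]
eef_rot: [0.0, 0.997, -0.072, -0.001]
wrist_force: [-0.1, -0.3, 0.8]
opening: -0.005
grasp_force: 0.0
```

```bash
python3 -c "
from h import *
plan([.6004,.274,.056])"
```

```text
t 2.1 pos [0.5966 0.2442 0.2995] F [-0.1 -0.3  0.8] open -0.01
y axis deg -98.2813086445884 shift [ 1.000e-04 -7.550e-02  6.086e-01]
```

Emit:
drive_tool --plan '[[[0,-0.075,0,0],[0,-0.075,0.1,0],[0,-0.075,0.2,0],[0,-0.075,0.3,0],[0,-0.075,0.38,0],[0,-0.075,0.45,0],[0,-0.075,0.51,0],[0,-0.075,0.55,0],[0,-0.075,0.58,0],[0,-0.075,0.6,0],[0,-0.075,0.607,0],[0,-0.075,0.607,0]]]'

```text
time_s: 3.1
eef_pos: [0.6012, 0.2709, 0.0586]
eef_rot: [0.0, 0.997, -0.074, -0.0]
wrist_force: [0.3, 0.7, 0.5]
opening: 0.001
grasp_force: 0.0
```

```bash
python3 - <<'E'
from h import *
plan([.5926,.233,.056])
a=[]
for n,(x0,y0,x1,y1) in(("top",(150,170,250,270)),("side",(230,150,330,250))):
    p,d=ctrl.camera(n); a.append(cv2.resize(p[y0:y1,x0:x1],(400,400),interpolation=cv2.INTER_CUBIC))
cv2.imwrite("pics/c3.png",np.hstack(a)[:,:,::-1])
E
```

```text
t 3.1 pos [0.6012 0.2709 0.0586] F [0.3 0.7 0.5] open 0.0
y axis deg -98.50794909682045 shift [-0.0072  0.097   0.0065]
```

View pics/c3.png

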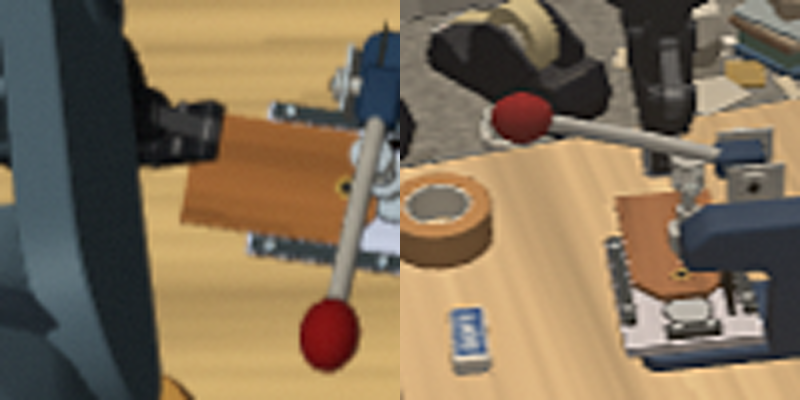

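Emit:
drive_tool --plan '[[[0,0,0.008,0],[0,0.01,0.008,0],[0,0.02,0.008,0],[0,0.03,0.008,0],[0,0.036,0.008,0],[0,0.042,0.008,0],[0,0.048,0.008,0],[0,0.054,0.008,0],[0,0.06,0.008,0],[0,0.065,0.008,0],[0,0.07,0.008,0],[0,0.07,0.008,0]]]'

```text
time_s: 4.2
eef_pos: [0.5969, 0.2433, 0.0553]
eef_rot: [0.0, 0.997, -0.074, -0.0]
wrist_force: [-0.4, 0.5, -0.5]
opening: -0.004
grasp_force: 0.0
```

```bash
python3 - <<'E'
from h import *
plan([.5926,.233,.056])
a=[]
for n,(x0,y0,x1,y1) in(("top",(150,170,250,270)),("side",(230,150,330,250))):
    p,d=ctrl.camera(n); a.append(cv2.resize(p[y0:y1,x0:x1],(400,400),interpolation=cv2.INTER_CUBIC))
cv2.imwrite("pics/c4.png",np.hstack(a)[:,:,::-1])
E
```

```text
t 4.2 pos [0.5969 0.2433 0.0553] F [-0.4  0.5 -0.5] open -0.0
y axis deg -98.49052367492334 shift [-0.0069  0.0272 -0.0019]
```

View pics/c4.png

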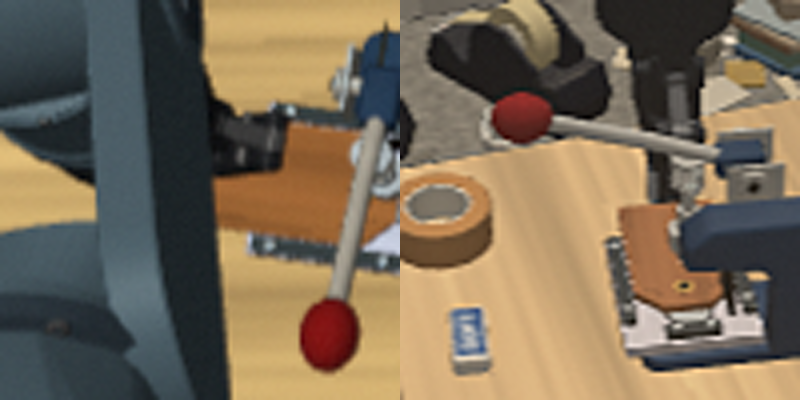

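The side view shows the tag sliding straight: the eyelet moved from (680,273) to (684,286), and the edge covers the anvil.

Emit:
drive_tool --plan '[[[0,0.003,0,0],[0,0.006,0,0],[0,0.009,0,0],[0,0.012,0,0],[0,0.014,0,0],[0,0.016,0,0],[0,0.018,0,0],[0,0.02,0,0],[0,0.022,0,0],[0,0.022,0,0]]]'

```text
time_s: 5.13
eef_pos: [0.5957, 0.2348, 0.0553]
eef_rot: [0.0, 0.997, -0.074, -0.0]
wrist_force: [0.2, 0.5, 0.0]
opening: -0.003
grasp_force: 0.0
```

Emit:
drive_tool --plan '[[[0,0.002,0,0],[0,0.004,0,0],[0,0.005,0,0],[0,0.005,0,0]]]'

```text
time_s: 5.47
eef_pos: [0.5954, 0.2329, 0.0553]
eef_rot: [0.0, 0.997, -0.074, -0.0]
wrist_force: [-0.3, 0.4, -0.1]
opening: -0.001
grasp_force: 0.0
```

Emit:
drive_tool --plan '[[[0,0.002,0,0],[0,0.004,0,0],[0,0.005,0,0],[0,0.005,0,0]]]'

```text
time_s: 5.8
eef_pos: [0.5951, 0.2309, 0.0553]
eef_rot: [0.0, 0.997, -0.074, 0.0]
wrist_force: [0.4, -0.6, -0.1]
opening: 0.0
grasp_force: 0.0
```

Emit:
drive_tool --plan '[[[0,0.002,0,0],[0,0.004,0,0],[0,0.005,0,0],[0,0.005,0,0]]]'

```text
time_s: 6.13
eef_pos: [0.5949, 0.2294, 0.0554]
eef_rot: [-0.0, 0.997, -0.074, 0.0]
wrist_force: [0.1, 3.5, -0.6]
opening: 0.001
grasp_force: 1.1
```

```bash
python3 - <<'E'
from h import *
plan([.5926,.233,.056])
p,d=ctrl.camera("side"); cv2.imwrite("pics/c5.png",cv2.resize(p[170:250,260:360],(800,640),interpolation=cv2.INTER_CUBIC)[:600,:,::-1])
E
```

```text
t 6.1333 pos [0.5949 0.2294 0.0554] F [ 0.1  3.5 -0.6] open 0.0
y axis deg -98.48444752158639 shift [-0.007  -0.008  -0.0015]
```

View pics/c5.png

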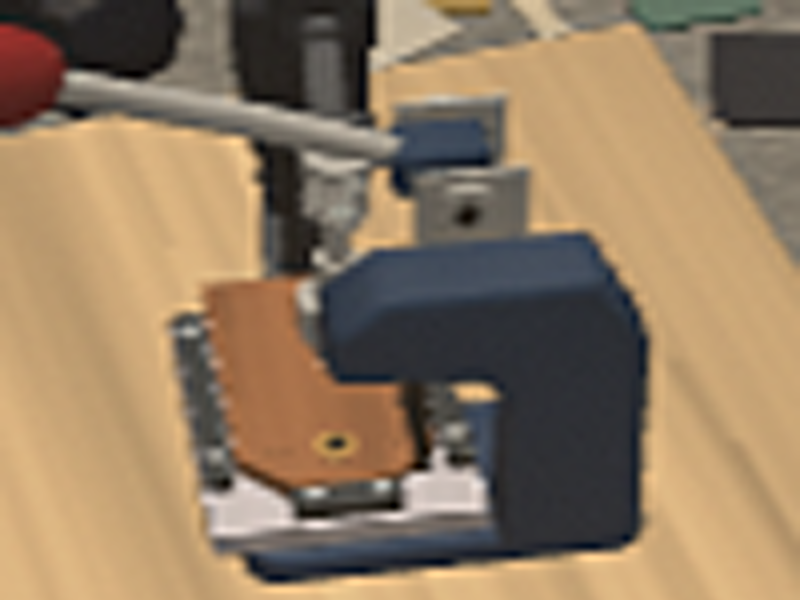

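The crop shows the clipped end touching the end stop at (350,490), with the eyelet at (336,442); the force rose to 3.5 N. One slight extra push, then back off and rise.

Emit:
drive_tool --plan '[[[0,0.002,0,0],[0,0.002,0,0],[0,0.002,0,0]]]'

```text
time_s: 6.43
eef_pos: [0.5949, 0.2293, 0.0556]
eef_rot: [-0.001, 0.997, -0.074, 0.0]
wrist_force: [-0.5, 5.4, -0.4]
opening: 0.002
grasp_force: 2.7
```

Emit:
drive_tool --plan '[[[0,-0.01,0,0],[0,-0.04,0,0],[0,-0.08,0,0],[0,-0.1,-0.05,0],[0,-0.1,-0.15,0],[0,-0.1,-0.25,0],[0,-0.1,-0.35,0],[0,-0.1,-0.45,0],[0,-0.1,-0.5,0],[0,-0.1,-0.5,0]]]'

```text
time_s: 7.27
eef_pos: [0.6037, 0.27, 0.2632]
eef_rot: [-0.002, 0.997, -0.073, 0.006]
wrist_force: [0.9, -0.3, 0.6]
opening: 0.001
grasp_force: 0.0
```

```bash
python3 - <<'E'
from h import *
r=[]
for n,b in(("top",(215,235,250,270)),("side",(245,168,275,192))):
    p,d=ctrl.camera(n);
    try:
        c=blob(red(p),b);m=cv2.minEnclosingCircle(c);print(n,m,cv2.contourArea(c));r.append(ray(n,*m[0])); print(onz(n,*m[0],.1955))
    except Exception as e: print(n,e)
    if n=="side":
        cc=onz(n,260+336/8,170+442/8,.068);print("eyelet side(prev pic)",cc)
        cv2.imwrite("pics/c6.png",cv2.resize(p[160:250,240:360],(800,600),interpolation=cv2.INTER_CUBIC)[:,:,::-1])
if len(r)==2: print(two(*r))
plan([.4986,.1564,.235])
E
```

```text
top ((231.5, 253.0), 8.381627082824707) 171.0
[0.50066022 0.15546506 0.1955    ]
side ((260.0, 178.5), 7.159010887145996) 121.0
[0.49619823 0.15465592 0.1955    ]
eyelet side(prev pic) [0.57708749 0.14009013 0.068     ]
(array([0.49861682, 0.15584636, 0.19465715]), np.float64(0.00429315665621615))
t 7.3667 pos [0.601  0.269  0.2565] F [0.5 0.2 0.4] open -0.0
y axis deg -98.43567430828806 shift [-0.2121  0.3162  0.0531]
```

View pics/c6.png

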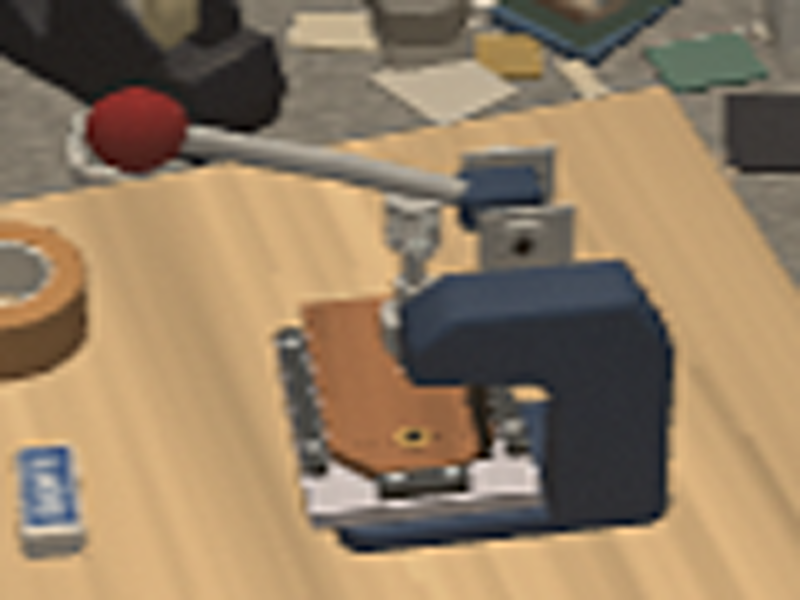

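Tag stays home with the gripper clear; the ball is at (138,128) in this crop, lever still up. Next: move over the ball.

Emit:
drive_tool --plan '[[[-0.06,0.08,0,0],[-0.12,0.17,0,0],[-0.18,0.26,0,0],[-0.219,0.314,0,0],[-0.219,0.314,0,0],[-0.219,0.314,0.04,0],[-0.219,0.314,0.08,0],[-0.219,0.314,0.09,0],[-0.219,0.314,0.09,0]]]'

```text
time_s: 8.12
eef_pos: [0.4939, 0.1568, 0.2165]
eef_rot: [0.0, 0.997, -0.074, -0.003]
wrist_force: [0.4, -0.5, -0.1]
opening: -0.002
grasp_force: 0.0
```

```bash
python3 - <<'E'
from h import *
plan([.4958,.1560,.208])
a=[]
for n,(x0,y0,x1,y1) in(("top",(180,200,280,300)),("side",(230,120,330,220))):
    p,d=ctrl.camera(n); a.append(cv2.resize(p[y0:y1,x0:x1],(400,400),interpolation=cv2.INTER_CUBIC))
cv2.imwrite("pics/c7.png",np.hstack(a)[:,:,::-1])
E
```

```text
t 8.1167 pos [0.4939 0.1568 0.2165] F [ 0.4 -0.5 -0.1] open -0.0
y axis deg -98.4670807786596 shift [0.0052 0.0013 0.0213]
```

View pics/c7.png

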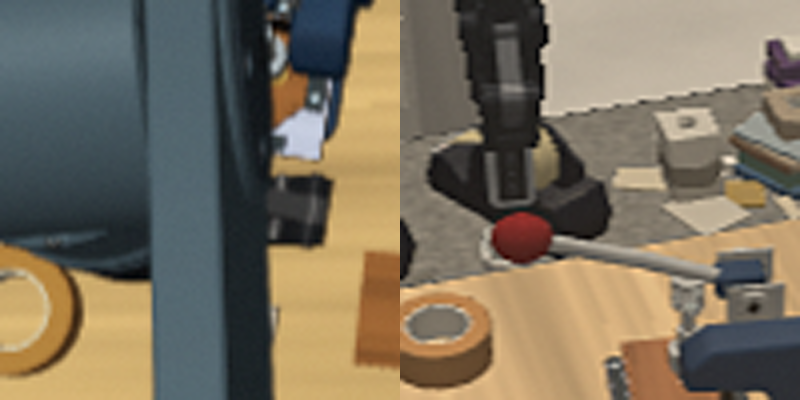

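Side crop: fingertips (485–540) centred just above the ball (522,237), lever up. Press down gently.

Emit:
drive_tool --plan '[[[0.004,0,0.01,0],[0.004,0,0.018,0],[0.004,0,0.025,0],[0.004,0,0.033,0],[0.004,0,0.041,0],[0.004,0,0.049,0],[0.004,0,0.057,0],[0.004,0,0.065,0],[0.004,0,0.073,0],[0.004,0,0.081,0],[0.004,0,0.089,0],[0.004,0,0.089,0]]]'

```text
time_s: 9.22
eef_pos: [0.4964, 0.1567, 0.1838]
eef_rot: [-0.0, 0.997, -0.074, -0.001]
wrist_force: [-4.6, 1.3, 4.3]
opening: -0.006
grasp_force: 2.3
```

Emit:
drive_tool --plan '[[[0,0,0.008,0],[0,0,0.016,0],[0,0,0.024,0],[0,0,0.032,0],[0,0,0.04,0],[0,0,0.048,0],[0,0,0.056,0],[0,0,0.064,0],[0,0,0.072,0],[0,0,0.08,0],[0,0,0.082,0],[0,0,0.082,0]]]'

```text
time_s: 10.22
eef_pos: [0.4965, 0.1567, 0.1514]
eef_rot: [-0.0, 0.997, -0.074, -0.001]
wrist_force: [-5.3, 0.7, 6.3]
opening: -0.003
grasp_force: 3.3
```

```bash
python3 - <<'E'
from h import *
plan([.4958,.1560,.1365])
p,d=ctrl.camera("side"); cv2.imwrite("pics/c8.png",cv2.resize(p[150:250,240:360],(720,600),interpolation=cv2.INTER_CUBIC)[:,:,::-1])
E
```

```text
t 10.2167 pos [0.4965 0.1567 0.1514] F [-5.3  0.7  6.3] open -0.0
y axis deg -98.46929261844257 shift [-0.0015  0.0019  0.0373]
```

View pics/c8.png

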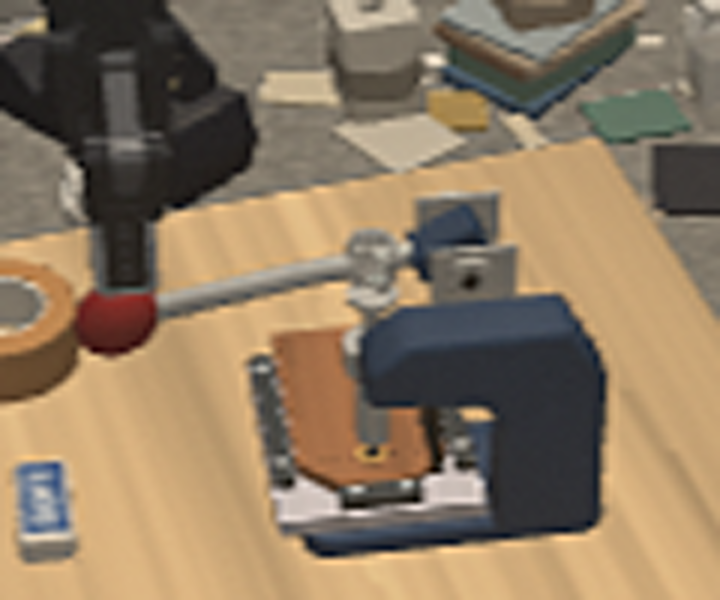

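Plunger foot at (372,435) stands right over the eyelet at (372,453), with the fingers on the ball. A little more to go.

Emit:
drive_tool --plan '[[[-0.002,0,0.006,0],[-0.004,0,0.012,0],[-0.004,0,0.018,0],[-0.004,0,0.024,0],[-0.004,0,0.028,0],[-0.004,0,0.031,0],[-0.004,0,0.031,0]]]'

```text
time_s: 10.85
eef_pos: [0.4974, 0.1566, 0.1404]
eef_rot: [-0.0, 0.997, -0.074, 0.002]
wrist_force: [-0.2, -0.2, 8.8]
opening: 0.001
grasp_force: 4.3
```

Emit:
drive_tool --plan '[[[0,0,0.002,0],[0,0,0.004,0],[0,0,0.004,0]]]'

```text
time_s: 11.1
eef_pos: [0.4976, 0.1566, 0.1391]
eef_rot: [-0.0, 0.997, -0.074, 0.003]
wrist_force: [0.9, -0.2, 9.7]
opening: 0.007
grasp_force: 4.9
```

Emit:
drive_tool --plan '[[[0,0,0.002,0],[0,0,0.004,0],[0,0,0.004,0]]]'

```text
time_s: 11.35
eef_pos: [0.4978, 0.1565, 0.1376]
eef_rot: [-0.0, 0.997, -0.074, 0.003]
wrist_force: [-0.2, -1.3, 10.6]
opening: -0.004
grasp_force: 5.0
```

Emit:
drive_tool --plan '[[[0,0,0.002,0],[0,0,0.004,0],[0,0,0.004,0]]]'

```text
time_s: 11.6
eef_pos: [0.498, 0.1565, 0.1363]
eef_rot: [-0.0, 0.997, -0.074, 0.003]
wrist_force: [0.6, -0.6, 11.3]
opening: -0.005
grasp_force: 5.7
```

Emit:
drive_tool --plan '[[[0,0,0.002,0],[0,0,0.003,0],[0,0,0.003,0]]]'

```text
time_s: 11.85
eef_pos: [0.4982, 0.1565, 0.1356]
eef_rot: [-0.0, 0.997, -0.074, 0.003]
wrist_force: [-1.4, -1.1, 15.0]
opening: -0.001
grasp_force: 7.7
```

Contact; squeeze to about 20 N.

Emit:
drive_tool --plan '[[[0,0,0.001,0],[0,0,0.002,0],[0,0,0.002,0]]]'

```text
time_s: 12.1
eef_pos: [0.4983, 0.1565, 0.1352]
eef_rot: [-0.0, 0.997, -0.074, 0.003]
wrist_force: [-2.6, -2.8, 17.7]
opening: 0.001
grasp_force: 9.0
```

Emit:
drive_tool --plan '[[[0,0,0.001,0],[0,0,0.002,0],[0,0,0.002,0],[0,0,0.002,0]]]'

```text
time_s: 12.43
eef_pos: [0.4984, 0.1565, 0.1348]
eef_rot: [-0.0, 0.997, -0.074, 0.003]
wrist_force: [-3.4, -1.8, 21.3]
opening: -0.003
grasp_force: 10.4
```

Emit:
drive_tool --plan '[[[0,0,0,0],[0,0,-0.006,0],[0,0,-0.02,0],[0,0,-0.036,0],[0,0,-0.052,0],[0,0,-0.068,0],[0,0,-0.084,0],[0,0,-0.1,0],[0,0,-0.116,0],[0,0,-0.132,0],[0,0,-0.148,0],[0,0,-0.164,0]]]'

```text
time_s: 13.43
eef_pos: [0.4951, 0.1565, 0.1967]
eef_rot: [0.0, 0.997, -0.074, -0.001]
wrist_force: [1.3, 0.0, 1.5]
opening: 0.0
grasp_force: 0.7
```

Emit:
drive_tool --plan '[[[0,0,-0.016,0],[0,0,-0.03,0],[0,0,-0.05,0],[0,0,-0.08,0],[0,0,-0.12,0],[0,0,-0.18,0],[0,0,-0.24,0],[0,0,-0.28,0],[0,0,-0.28,0],[0,0,-0.28,0]]]'

```text
time_s: 14.27
eef_pos: [0.4958, 0.1566, 0.3096]
eef_rot: [-0.0, 0.997, -0.074, 0.001]
wrist_force: [0.4, 0.0, 0.3]
opening: -0.003
grasp_force: 0.0
```

```bash
python3 - <<'E'
from h import *
plan([.4958,.1560,.2])
p,d=ctrl.camera("side"); m=cv2.minEnclosingCircle(blob(red(p),(245,168,275,192)));print(m)
cv2.imwrite("pics/c9.png",cv2.resize(p[120:460,180:500],(640,600),interpolation=cv2.INTER_CUBIC)[:,:,::-1])
E
```

```text
t 14.2667 pos [0.4958 0.1566 0.3096] F [0.4 0.  0.3] open -0.0
y axis deg -98.47531853178963 shift [-2.000e-04  1.700e-03  2.741e-01]
((260.0, 178.5), 7.159010887145996)
```

View pics/c9.png

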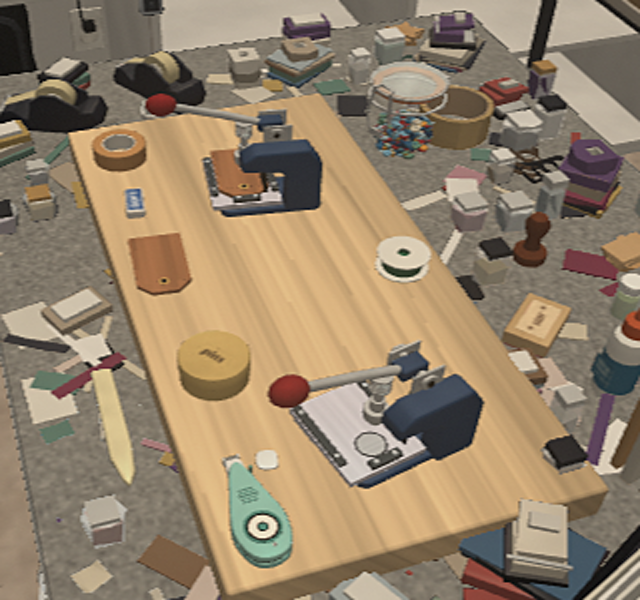

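The picture shows the lever fully up, with its ball at (161,105) and back at the same pixel as at the start. The tag is home at (240,180), nothing else has moved, and the arm is clear.

```bash
python3 -c "
from bench import ctrl
print(ctrl.hand_in())"
```

```text
the job is handed in; nothing more can be done
None
```

I pushed the left press's tag home against its stop and squeezed the eyelet at about 21 N. The lever came fully back up, nothing else was moved, and the job was handed in at about 14 s.

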